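# Stand the knocked-over parts bin back up

## Robot

A 6-joint arm with a two-finger parallel gripper is mounted at the origin on the work surface. World frame = base frame: x ahead of the robot, y to its left, z up, the work surface at z = 0. Lengths are in m, angles in rad, forces in N, time in s.
With the tool pointing down it reaches from about 0.375 to 0.9 m from the base axis. Payload 3.1 kg.
Tool frame: the origin (TCP) lies between the finger pads; the fingertips stand 8 mm ahead of it and the grasp point (between the pads) lies 11 mm behind it; z points along the fingers, y is the line along which they close (so a half turn about z gives the same grasp; the last joint's range is limited). The gripper opens to 85 mm and grips with 20 to 120 N. Pads are 22 mm wide; open, the fingers measure 114 mm over their backs; the gripper's body (76 mm by 85 mm) begins 54 mm behind the grasp point. The pads swing forward as they close: fully open they stand 13 mm farther back than shut.
Start: joints at [1.107, 0.527, 1.433, -0, 1.181, -0.178], TCP at [0.176, 0.6, 0.239] pointing down, gripper open.
Joint ranges: [-3.08, 3.08], [-0.75, 2.2], [0.22, 2.44], [-1.43, 4.57], [0, 2.65], [-2.85, 2.85]. Speed limits (rad/s): [2.79, 2.79, 3.14, 3.14, 3.14, 3.14].

## Interface

Orientations are given as a unit quaternion [x, y, z, w].
In Python, from station import readout, cams, sign_off gives the robot as it stands.
- The arm moves only by the tool send_rows, never from a script. Its argument "commands" is text: rows parted by semicolons, each of 5 numbers parted by spaces: the finger opening in mm, from 0 to 85.4, then the shift along the tool's x, y, z each as a share of 0.02 m, from -1 to 1, then the turn about the tool's z as a share of 4 degrees, from -1 to 1. In form: grip dx dy dz spin; .... A call has 1 to 20 rows; each row shifts and turns the commanded pose from where the row before left it, along the tool's axes as they then stand; what a row does not reach is not made up. A row lasts 1/12 s, in which the tool goes at most 41.7 mm and 7.16 degrees, less where a joint would pass 70% of its speed; a pose out of reach is approached as far as the arm can. A call with a number of a shift or a turn outside -1 to 1 is refused whole. A call with a gripper value outside its range is refused whole. The fingers move at their own pace and stop on an object; "grip_force" is the grip in N (left out, the last holds). Time passes only in rows, so rows that do not move let the fingers close. It gives the time, the measured TCP pose, the force, the opening and the grip force at its end, in the units of the state.
- readout.sense(): the state, without advancing time (a new reading comes with each control period).
- cams.snapshot(name): name is "side" or "top" or "wrist"; returns a dict with "pixels" (384x512x3 uint8, red, green, blue), "intrinsics" (3x3 intrinsics, pixels), "eye" and "rotation" of the camera in the world. Camera axes: x right, y down, z forward; pixel columns grow to the right and rows downward; lengths in m; the calibration is good to about 2 mm. A picture is of the moment at which its call begins. There is no depth.
- sign_off(): hands the job in; it is judged then, once.
The state is a dict: "t": time; "q": joint angles; "qd": joint speeds; "tau": joint torques, N m; "tcp_pos": TCP position; "tool_rot": TCP orientation; "force": force on the tool from outside, world axes, zero at the start; "ft_torque": the same for the moment, N m; "finger_gap": opening from 0.0 (shut) to 1.0 (fully open); "gripper_force": force on a finger pad.
Only numpy, scipy, OpenCV 4.12 (cv2) and the standard library are available. Lean on these libraries where they do the work, as an engineer would, in place of code of your own. Each camera call takes 0.05 s, during which the arm holds its last target. There are 200 camera calls.

## Task

The blue parts bin on the soldering bench has been knocked over onto its low front. Without picking it up, push on its upper edge with the fingertips so that it tips back upright onto its base, then push it along the mat, low front towards the robot, until its tall back wall sits flush against the aluminium stop strip. Leave the red bin, the flux bottle, the soldering carrier and the screwdriver where they are.

Things in the scene. Friction and masses are not known exactly. Their poses are not given: they have to be found in the camera images.
- bin: Blue open picking bin, loose, 0.14-0.25 kg, 3 mm walls. Upright: 85 mm front to back (own x), 120 wide (own y), 60 high (own z, towards the mouth). Own +x: tall back wall, 60 high; own -x: low front wall, 42 high. Origin: centre of the base's outside. Starts lying on its front: back wall on top (85 mm up), mouth to the robot, base to the strip, 60 mm from mouth to base. Slides at 0.7-1.8 N.
- bin_center (a point): Centre of the bin's outline, 30 mm from the base along own z: 42.5 mm above the mat lying, 30 mm upright. Pushed at the rim away from the robot, the bin tips about its far lower edge; when the rim has gone 45-65 mm forward it drops onto its base by itself and covers 85 mm of mat beyond that edge, own x towards the strip.
- bin_rim (a point): Middle of the free edge (at the mouth) of the tall back wall. Lying: the uppermost edge nearest the robot, 84 mm above the mat - the place to push. Upright: the top of the back wall, 60 mm above the mat.
- bin_back_l (a point): Point on the outside of the back wall, 58 mm from its middle (own +y), 7 mm above the base; touches the strip when the bin is home.
- bin_back_r (a point): Same as bin_back_l at the other end of the wall (own -y).
- strip: Fixed aluminium stop strip, 600 mm long (own y), 14 thick, 14 high. Origin: on the mat, middle of its face towards the robot; own x points away from the robot, square to that face. Yaw within 0.2 rad. The red bin and the flux bottle stand at it about 240 mm either side of its middle, in either order; between them it is free.
- red_bin: Bystander: loose red bin, upright, 85 x 100 x 60 mm high, at one end of the strip. Origin: centre of its underside.
- flux: Bystander: white flux bottle with red cap, 44 mm across, 95 mm high, at the other end of the strip. Origin: centre of its underside.
- carrier: Bystander: aluminium soldering carrier plate 90 x 60 mm with black nest and two dark screws, 36 mm high, lying to one side of the blue bin. Origin: centre of its underside.
- driver: Bystander: screwdriver with yellow handle, 150 mm long, lying on the other side of the blue bin, under 35 mm high. Origin: at its underside, near mid-length.
Things that resemble listed ones, but are neither listed nor needed, are in the scene too. Several things have the shape of the bin; the one meant has the colours described above.

How it is judged:
By the outcome, as a careful person would: the job done as asked, in the order asked, and still so for the second after the job is handed in, with the robot touching nothing.
It also fails if it takes over 51 s, if anything falls off the work surface, if the arm or the gripper's body presses on something with over 40 N, if the wrist force passes 120 N, or if a joint passes its speed limit or range.

## Working session

There is one attempt and no reset: what is moved stays moved. The work goes in short steps, Python scripts to look and compute and a tool call to move; the robot and the scene stay as the last step left them, time stands still between calls to the robot, and variables do not carry over. Pictures are saved under pics/ and viewed, at most 10 in all, crops included, and the job is handed in when it is done.

Besides the shell and the picture viewer there is one more tool, called after ">>>" by a JSON object that holds its "fn" and its "kwargs", one argument or row to a line. send_rows: Moves the arm, as the interface text tells. Its arguments: {"type":"object","properties":{"commands":{"type":"string"},"grip_force":{"type":"number"}},"required":["commands"]}

```bash
mkdir -p pics; cat > h.py <<'E'
import sys; sys.path.insert(0,'.')
import numpy as np, cv2
from station import readout, cams, sign_off
def snap(n,f=None):
    s=cams.snapshot(n)
    if f: cv2.imwrite('pics/'+f,cv2.cvtColor(np.asarray(s['pixels']),cv2.COLOR_RGB2BGR))
    return s
def ray(s,uv,z):
    K=np.array(s['intrinsics']);R=np.array(s['rotation']);e=np.array(s['eye'])
    d=R@np.linalg.solve(K,[uv[0],uv[1],1.]); return e+d*(z-e[2])/d[2]
def proj(s,p):
    c=np.array(s['rotation']).T@(np.array(p)-s['eye']); c=np.array(s['intrinsics'])@c; return c[:2]/c[2]
E
python3 - <<'E'
from h import *
a=snap('top','top0.png');b=snap('side','side0.png')
for s in(a,b): print(s['eye'],np.round(s['rotation'],3).tolist())
print(readout.sense())
E
```

```text
[0.42873444 0.00436461 1.07593311] [0.712, -0.7, 0.037, -0.047]
[-0.06816404 -0.63173446  0.71301784] [0.826, -0.323, 0.169, -0.43]
{'t': 0.1, 'q': array([ 1.10648759e+00,  5.28366899e-01,  1.43375826e+00,  1.52250424e-05,
        1.18142091e+00, -1.78470371e-01]), 'qd': array([ 0.00029741, -0.00353838, -0.00362055, -0.00110621, -0.00212733,
       -0.0005311 ]), 'tau': array([ 7.86877251e-06, -4.43304706e+01, -1.78585035e+01, -2.37570530e-04,
        3.84337065e-03, -1.12925323e-05]), 'tcp_pos': array([0.17589237, 0.59908901, 0.2384404 ]), 'tool_rot': array([ 1.42435935e-01,  9.89803541e-01, -9.24475773e-04, -3.15207598e-04]), 'force': array([-0.07301556, -0.50387053, -0.94902749]), 'ft_torque': array([ 0.03034675, -0.04148139,  0.01118355]), 'gripper_force': 0.0, 'finger_gap': 1.000111689246742}
```

View pics/top0.png

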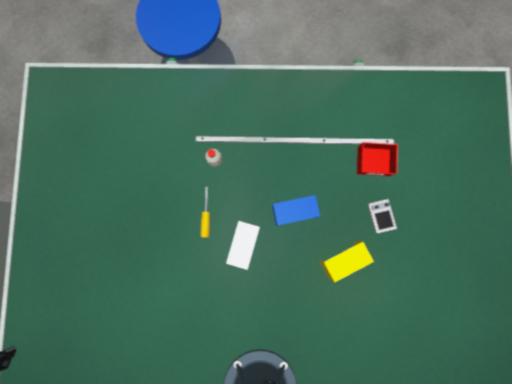

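View pics/side0.png

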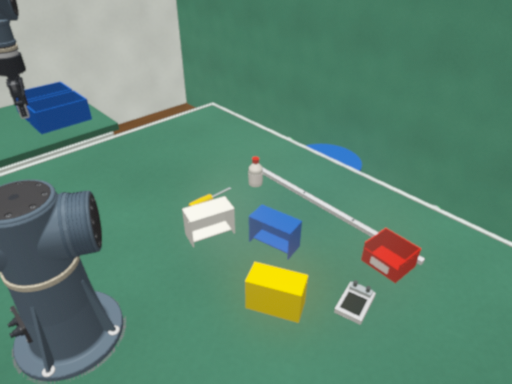

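The top view shows the blue bin's raised back wall at about (297,210), turned slightly. The strip runs from (197,138) to (393,141), with the flux bottle at (213,157) and the red bin at (378,159). White and yellow look-alike bins stand at (243,245) and (348,262). "rotation" is a quaternion, so I'll adapt the helper.

```bash
cat > h.py <<'E'
import numpy as np, cv2
from scipy.spatial.transform import Rotation as Ro
from station import readout, cams, sign_off
def snap(n,f=None):
    s=dict(cams.snapshot(n)); s['R']=Ro.from_quat(s['rotation']).as_matrix(); s['pixels']=np.ascontiguousarray(s['pixels'])
    if f: cv2.imwrite('pics/'+f,cv2.cvtColor(s['pixels'],cv2.COLOR_RGB2BGR))
    return s
def ray(s,uv,z):
    d=s['R']@np.linalg.solve(np.array(s['intrinsics']),[uv[0],uv[1],1.]); e=np.array(s['eye']); return e+d*(z-e[2])/d[2]
def proj(s,p):
    c=np.array(s['intrinsics'])@(s['R'].T@(np.array(p)-s['eye'])); return c[:2]/c[2]
def hsv(s): return cv2.cvtColor(s['pixels'],cv2.COLOR_RGB2HSV)
def big(m,roi):
    k=np.zeros_like(m); x0,y0,x1,y1=roi; k[y0:y1,x0:x1]=m[y0:y1,x0:x1]
    return max(cv2.findContours(k,cv2.RETR_EXTERNAL,cv2.CHAIN_APPROX_NONE)[0],key=cv2.contourArea)
def strip(s):
    h=hsv(s); pts=[]
    for u in range(200,360,4):   # lower (robot-side) edge of the bright top face
        if 200<=u<230: continue
        col=h[130:150,u]; r=np.where((col[:,1]<70)&(col[:,2]>120))[0]
        if len(r): pts.append(ray(s,(u,130+r.max()+.5),.014)[:2])
    vx,vy,x0,y0=cv2.fitLine(np.float32(pts),cv2.DIST_HUBER,0,.001,.001).ravel()
    if vy<0: vx,vy=-vx,-vy
    return np.array([x0,y0]),np.array([vx,vy])  # point, own y direction
E
python3 - <<'E'
from h import *
s=snap('top'); h=hsv(s)
p,d=strip(s); n=np.array([d[1],-d[0]]); print('strip',p,d,'yaw',np.arctan2(n[1],n[0]))
m=cv2.inRange(h,(100,120,60),(130,255,255)); c=big(m,(250,170,350,250))
q=cv2.boxPoints(cv2.minAreaRect(c)); P=np.array([ray(s,u,.085)[:2] for u in q])
print(q.round(1).tolist(),P.round(4).tolist(),'c',P.mean(0),'sides',np.linalg.norm(P-np.roll(P,1,0),axis=1))
print('dist to strip',(P-p)@n)
print('lat',(P-p)@d)
for nm,uv,z in[('flux',(213,155),.095),('red',(378,159),.06),('white',(243,245),.085),('yellow',(348,262),.085),('drv',(206,188),0),('drv2',(205,237),.03),('carr',(383,216),.036),('stripL',(197,139),.014),('stripR',(393,141),.014)]: print(nm,ray(s,uv,z).round(3))
st=readout.sense(); print(Ro.from_quat(st['tool_rot']).as_matrix().round(3).tolist())
E
```

```text
strip [ 0.7086533  -0.10604822] [-0.00144799  0.9999989 ] yaw 0.0014479915
[[271.20001220703125, 203.39999389648438], [315.79998779296875, 194.0], [320.5, 216.3000030517578], [275.8999938964844, 225.60000610351562]] [[0.5173, -0.0254], [0.5454, -0.1486], [0.4839, -0.1613], [0.456, -0.039]] c [ 0.50063482 -0.09357901] sides [0.06276967 0.12641332 0.06286831 0.12546052]
dist to strip [-0.1912717  -0.16329381 -0.22487617 -0.25255904]
lat [ 0.08096243 -0.04231598 -0.05496657  0.06740173]
flux [0.649 0.139 0.095]
red [ 0.652 -0.331  0.06 ]
white [0.402 0.05  0.085]
yellow [ 0.361 -0.235  0.085]
drv [0.568 0.17  0.   ]
drv2 [0.421 0.164 0.03 ]
carr [ 0.49  -0.349  0.036]
stripL [0.716 0.201 0.014]
stripR [ 0.719 -0.392  0.014]
[[-0.959, 0.282, -0.001], [0.282, 0.959, -0.002], [0.0, -0.002, -1.0]]
```

>>> {"fn": "send_rows", "kwargs": {
  "commands": "50 0 0 0 -0.9;50 0 0 0 -0.9;50 0 0 0 -0.9;50 0 0 0 -0.9;50 0 0 0 -0.9;50 0 0 0 -0.9;50 0 0 0 -0.9;50 0 0 0 -0.9;50 -0.85 -1 0 0;50 -0.85 -1 0 0;50 -0.85 -1 0 0;50 -0.85 -1 0 0;50 -0.85 -1 0 0;50 -0.85 -1 0 0;50 0 -1 0 0;50 0 -1 0 0;50 0 -1 0 0;50 0 -1 0 0;50 0 -1 0 0;50 0 -1 0 0",
  "grip_force": 20
}}

```text
t: 1.82
tcp_pos: [0.3273, 0.3861, 0.2391]
tool_rot: [-0.108, 0.994, -0.0, -0.0]
force: [0.1, 0.6, 1.1]
finger_gap: 0.587
gripper_force: 0.0
```

>>> {"fn": "send_rows", "kwargs": {
  "commands": "50 0 -1 0 0;50 0 -1 0 0;50 0 -1 0 0;50 0 -1 0 0;50 0 -1 0 0;50 0 -1 0 0;50 0 -1 0 0;50 0 -1 0 0;50 0 -1 0 0;50 0 -1 0 0;50 0 -1 0 0;50 0 -1 0 0;50 0 -1 0 0;50 0 -1 0 0;50 0 -1 0 0;50 0 -1 0 0;50 0 -1 0 0;50 0 -1 0 0;50 0 0 0 0;50 0 0 0 0"
}}

```text
t: 3.48
tcp_pos: [0.4049, 0.0351, 0.2392]
tool_rot: [-0.107, 0.994, 0.0, -0.0]
force: [-0.6, 1.3, -0.9]
finger_gap: 0.582
gripper_force: 0.0
```

```bash
python3 - <<'E'
from h import *
st=readout.sense(); print(st['t'],st['tcp_pos'],st['q'],st['finger_gap'],Ro.from_quat(st['tool_rot']).as_matrix().round(3).tolist())
s=snap('wrist','w1.png')
E
```

```text
3.4833 [0.40491282 0.03510013 0.23920505] [-1.90383055e-01  2.33340044e-01  1.94920201e+00  3.79100785e-04
  9.59550193e-01 -1.97573107e+00] 0.581613818998066 [[-0.977, -0.213, -0.0], [-0.213, 0.977, 0.0], [0.0, 0.0, -1.0]]
```

View pics/w1.png

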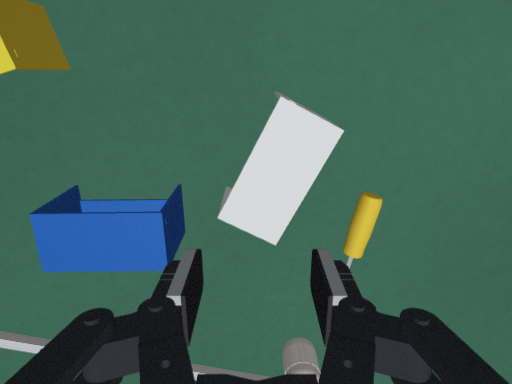

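The wrist view shows the bin square to the tool. Its rim runs from (37,213) to (165,213) and its base edge from (42,271) to (167,271). The white look-alike is at (280,170).

```bash
python3 - <<'E'
from h import *
s=snap('wrist'); st=readout.sense(); R=Ro.from_quat(st['tool_rot']).as_matrix()
for uv in[(37,213),(165,213),(167,271),(42,271)]:
    p=ray(s,uv,.085); print(p.round(4),(R.T@(p-st['tcp_pos'])).round(4))
for uv in[(219,218),(275,244),(343,131),(281,97)]: print('white',ray(s,uv,.085).round(3))
E
```

```text
[ 0.482  -0.1494  0.085 ] [-0.0361 -0.1981  0.154 ]
[ 0.4573 -0.0364  0.085 ] [-0.0363 -0.0824  0.1541]
[ 0.517  -0.0267  0.085 ] [-0.0967 -0.0857  0.154 ]
[ 0.5426 -0.144   0.085 ] [-0.0964 -0.2058  0.1539]
white [0.452 0.012 0.085]
white [0.467 0.068 0.085]
white [0.352 0.099 0.085]
white [0.336 0.042 0.085]
```

>>> {"fn": "send_rows", "kwargs": {
  "commands": "50 0 -0.9 0 0;50 0 -0.9 0 0;50 0 -0.9 0 0;50 0 -0.9 0 0;50 0 -0.9 0 0;50 0 -0.9 0 0;50 0 -0.9 0 0;50 0 -0.9 0 0;50 0 0 0.8 0;50 0 0 0.8 0;50 0 0 0.9 0;50 0 0 0.9 0;50 0 0 0.9 0;50 0 0 0.9 0;50 0 0 0.9 0;50 0 0 0.9 0;50 0 0 0.7 0;50 0 0 0.5 0;50 0 0 0 0;50 0 0 0 0"
}}

```text
t: 5.25
tcp_pos: [0.4356, -0.1039, 0.075]
tool_rot: [-0.109, 0.994, 0.001, -0.001]
force: [0.8, -0.5, -0.7]
finger_gap: 0.585
gripper_force: 0.0
```

>>> {"fn": "send_rows", "kwargs": {
  "commands": "50 -0.3 0 0 0;50 -0.3 0 0 0;50 -0.3 0 0 0;50 -0.2 0 0 0;50 -0.2 0 0 0;50 -0.2 0 0 0;50 -0.2 0 0 0;50 -0.2 0 0 0;50 -0.2 0 0 0;50 -0.2 0 0 0;50 -0.2 0 0 0;50 -0.2 0 0 0;50 -0.2 0 0 0;50 -0.2 0 0 0;50 -0.2 0 0 0;50 -0.2 0 0 0"
}}

```text
t: 6.58
tcp_pos: [0.5047, -0.0898, 0.0753]
tool_rot: [-0.108, 0.994, -0.0, 0.0]
force: [-0.6, -0.6, 0.1]
finger_gap: 0.589
gripper_force: 0.0
```

```bash
python3 - <<'E'
from h import *
st=readout.sense(); print(st['t'],st['tcp_pos'],st['force'])
cv2.imwrite('pics/s2.png',cv2.cvtColor(cv2.resize(snap('side')['pixels'][150:320,150:450],None,fx=2,fy=2),cv2.COLOR_RGB2BGR))
E
```

```text
6.5833 [ 0.5046567  -0.08984525  0.07532238] [-0.62346977 -0.62212272  0.10102596]
```

View pics/s2.png

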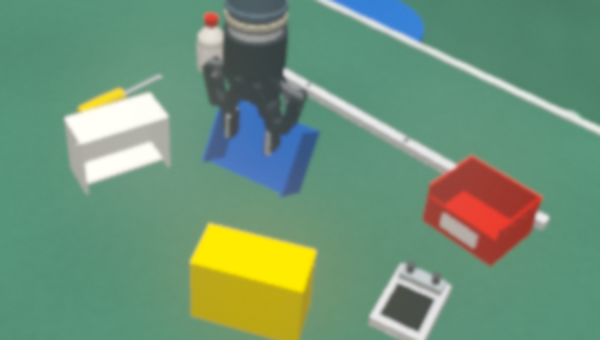

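The side crop shows the blue bin (around (260,150)) tilted well back and still against the fingers. I'll push a little further.

>>> {"fn": "send_rows", "kwargs": {
  "commands": "50 -0.2 0 0 0;50 -0.2 0 0 0;50 -0.2 0 0 0;50 -0.2 0 0 0;50 -0.2 0 0 0;50 0 0 0 0;50 0 0 0 0;50 0 0 0 0;50 0 0 0 0"
}}

```text
t: 7.38
tcp_pos: [0.5234, -0.0856, 0.0753]
tool_rot: [-0.108, 0.994, 0.0, -0.0]
force: [-0.2, 0.5, 0.8]
finger_gap: 0.587
gripper_force: 0.0
```

```bash
python3 - <<'E'
from h import *
st=readout.sense(); print(st['t'],st['tcp_pos'],st['force'])
cv2.imwrite('pics/s3.png',cv2.cvtColor(cv2.resize(snap('side')['pixels'][150:320,150:450],None,fx=2,fy=2),cv2.COLOR_RGB2BGR))
E
```

```text
7.3833 [ 0.52340585 -0.08556641  0.07526229] [-0.21825627  0.45538088  0.78684212]
```

View pics/s3.png

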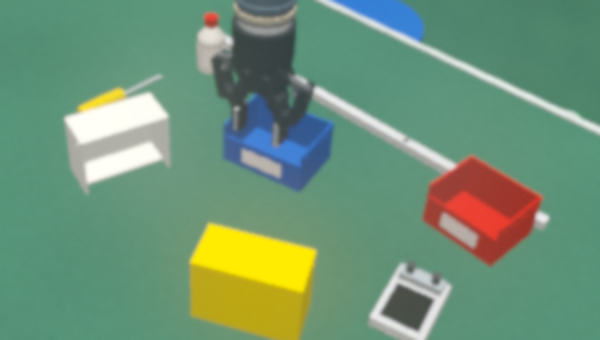

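The crop shows the bin upright on its base, labelled front towards the robot, with the fingertips above its front wall. Next I lift, back off, open, and measure.

>>> {"fn": "send_rows", "kwargs": {
  "commands": "50 0 0 -1 0;50 0 0 -1 0;50 0.5 0 -1 0;50 1 0 -1 0;82 1 0 -1 0;82 1 0 0 0;82 0.8 0 0 0;82 0 0 0 0;82 0 0 0 0;82 0 0 0 0"
}}

```text
t: 8.27
tcp_pos: [0.4407, -0.1045, 0.1755]
tool_rot: [-0.108, 0.994, -0.0, 0.001]
force: [0.1, 0.0, 0.2]
finger_gap: 0.964
gripper_force: 0.0
```

```bash
python3 - <<'E'
from h import *
st=readout.sense(); print(st['t'],st['tcp_pos'],st['finger_gap'])
w=snap('wrist');t=snap('top')
cv2.imwrite('pics/wt4.png',cv2.cvtColor(np.hstack([cv2.resize(w['pixels'],(400,300)),cv2.resize(t['pixels'][90:270,180:420],(400,300))]),cv2.COLOR_RGB2BGR))
E
```

```text
8.2667 [ 0.44066866 -0.10445245  0.17546953] 0.9641491296130934
```

View pics/wt4.png

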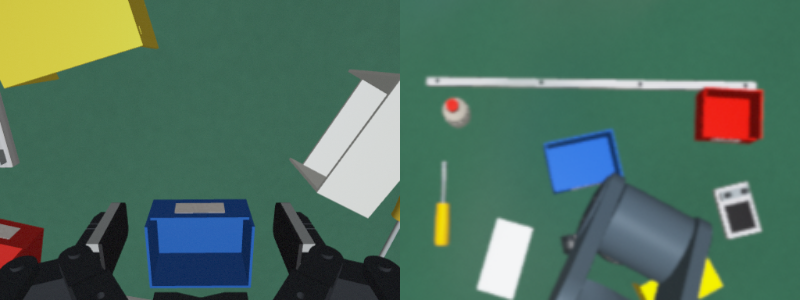

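Left half (wrist): the upright bin has its front-bottom edge at row 200, front rim at row 219 and back rim at row 287, all in half-size pixels. Right half (top): the back wall runs from (544,146) to (612,130), still yawed, with the strip free ahead.

```bash
python3 - <<'E'
from h import *
st=readout.sense(); R=Ro.from_quat(st['tool_rot']).as_matrix(); f=1.28
w=snap('wrist');t=snap('top')
def sh(n,s,uv,z):
    p=ray(s,uv,z); print(n,p.round(4),'tool',(R.T@(p-st['tcp_pos'])).round(4))
sh('front bot l',w,(148*f,200*f),0);sh('front bot r',w,(250*f,200*f),0)
sh('front rim',w,(146*f,219*f),.042);sh('front rim',w,(255*f,219*f),.042)
sh('back rim',w,(147*f,287*f),.06);sh('back rim',w,(253*f,287*f),.06)
sh('top back',t,(266.4,177.6),.06);sh('top back',t,(307,168),.06)
p,d=strip(t);print(p,d)
E
```

```text
front bot l [ 0.5458 -0.1501  0.    ] tool [-0.0925 -0.0672  0.1753]
front bot r [ 0.5172 -0.0205  0.    ] tool [-0.0925  0.0655  0.1753]
front rim [ 0.5455 -0.1448  0.042 ] tool [-0.0934 -0.062   0.1333]
front rim [ 0.5184 -0.0218  0.042 ] tool [-0.0934  0.064   0.1333]
back rim [ 0.6261 -0.1278  0.06  ] tool [-0.1758 -0.0628  0.1154]
back rim [ 0.5989 -0.0043  0.06  ] tool [-0.1758  0.0636  0.1153]
top back [ 0.5934 -0.0113  0.06  ] tool [-0.1689  0.058   0.1153]
top back [ 0.6231 -0.1275  0.06  ] tool [-0.1729 -0.0618  0.1154]
[ 0.7085855  -0.10113828] [3.0203263e-04 9.9999994e-01]
```

>>> {"fn": "send_rows", "kwargs": {
  "commands": "82 0 0 1 0;82 0 0 1 0;82 0 0 1 0;82 0 0 1 0;82 0 0 1 0;82 0 0 1 0;82 0 0 1 0;82 0 0 0.7 0;82 -0.6 0 0 0;82 -0.7 0 0 0;82 -0.7 0 0 0;82 -0.7 0 0 0;82 -0.5 0 0 0;82 -0.2 0 0 0;82 -0.2 0 0 0;82 -0.2 0 0 0;82 -0.2 0 0 0;82 -0.2 0 0 0;82 0 0 0 0;82 0 0 0 0"
}}

```text
t: 10.13
tcp_pos: [0.5218, -0.0861, 0.0213]
tool_rot: [-0.108, 0.994, -0.0, 0.0]
force: [0.3, 0.5, 0.3]
finger_gap: 0.963
gripper_force: 0.0
```

>>> {"fn": "send_rows", "kwargs": {
  "commands": "82 -0.25 0 0 0.26;82 -0.25 0 0 0.26;82 -0.25 0 0 0.26;82 -0.25 0 0 0.26;82 -0.25 0 0 0.26;82 -0.25 0 0 0.26;82 -0.25 0 0 0.26;82 -0.25 0 0 0.26;82 -0.25 0 0 0.26;82 -0.25 0 0 0.26;82 -0.25 0 0 0.26;82 -0.25 0 0 0.26;82 0 0 0 0;82 0 0 0 0"
}}

```text
t: 11.3
tcp_pos: [0.5821, -0.0792, 0.0214]
tool_rot: [0.0, 1.0, -0.0, 0.001]
force: [-1.0, 0.5, -0.0]
finger_gap: 0.959
gripper_force: 0.0
```

```bash
python3 - <<'E'
from h import *
st=readout.sense(); print(st['t'],st['tcp_pos'],st['force'],Ro.from_quat(st['tool_rot']).as_matrix().round(3)[:2].tolist())
w=snap('wrist');t=snap('top')
cv2.imwrite('pics/wt5.png',cv2.cvtColor(np.hstack([cv2.resize(w['pixels'],(400,400)),cv2.resize(t['pixels'][110:210,230:330],(400,400))]),cv2.COLOR_RGB2BGR))
E
```

```text
11.3 [ 0.58206722 -0.07924844  0.02141653] [-1.00312529  0.52499634 -0.04522634] [[-1.0, 0.001, 0.001], [0.001, 1.0, -0.0]]
```

View pics/wt5.png

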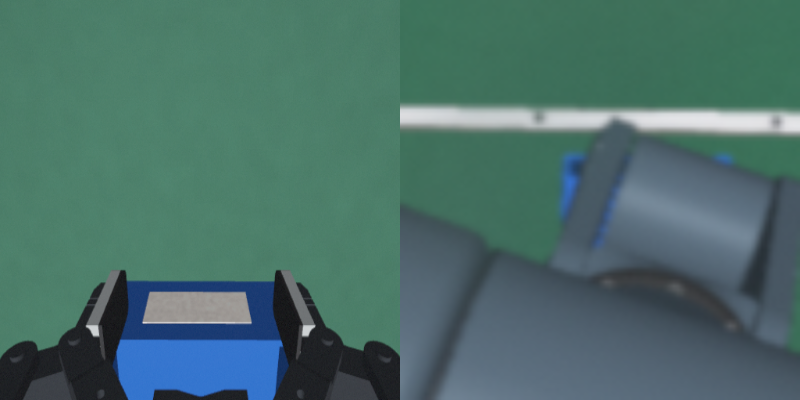

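The wrist half shows the front wall square between both fingertips (rows 280–340). The top half shows the back wall square to the strip with a gap of about 30 mm.

>>> {"fn": "send_rows", "kwargs": {
  "commands": "82 -0.25 0 0 0;82 -0.25 0 0 0;82 -0.25 0 0 0;82 -0.25 0 0 0;82 -0.15 0 0 0;82 -0.1 0 0 0;82 -0.1 0 0 0;82 0 0 0 0"
}}

```text
t: 12.07
tcp_pos: [0.6087, -0.0791, 0.0214]
tool_rot: [0.0, 1.0, -0.0, 0.0]
force: [-0.2, 1.0, 1.1]
finger_gap: 0.96
gripper_force: 0.1
```

>>> {"fn": "send_rows", "kwargs": {
  "commands": "82 -0.1 0 0 0;82 -0.1 0 0 0;82 0 0 0 0"
}}

```text
t: 12.32
tcp_pos: [0.6128, -0.0792, 0.0213]
tool_rot: [0.0, 1.0, -0.0, 0.0]
force: [0.1, 0.2, -0.2]
finger_gap: 0.964
gripper_force: 0.1
```

>>> {"fn": "send_rows", "kwargs": {
  "commands": "82 -0.1 0 0 0;82 0 0 0 0"
}}

```text
t: 12.48
tcp_pos: [0.6147, -0.0791, 0.0213]
tool_rot: [0.0, 1.0, -0.0, 0.0]
force: [0.1, 0.1, 0.4]
finger_gap: 0.958
gripper_force: 0.3
```

>>> {"fn": "send_rows", "kwargs": {
  "commands": "82 -0.1 0 0 0;82 0 0 0 0"
}}

```text
t: 12.65
tcp_pos: [0.6155, -0.079, 0.0213]
tool_rot: [0.001, 1.0, 0.0, -0.001]
force: [-3.0, 0.4, 1.6]
finger_gap: 0.962
gripper_force: 1.6
```

Contact is starting, so I press a little more to square it up.

>>> {"fn": "send_rows", "kwargs": {
  "commands": "82 -0.05 0 0 0;82 0 0 0 0;82 0 0 0 0"
}}

```text
t: 12.9
tcp_pos: [0.6155, -0.0789, 0.0212]
tool_rot: [0.001, 1.0, 0.0, -0.002]
force: [-5.6, -0.6, 4.1]
finger_gap: 0.964
gripper_force: 2.7
```

```bash
python3 - <<'E'
from h import *
st=readout.sense(); print(st['tcp_pos'],st['force'],st['ft_torque'])
E
```

```text
[ 0.61553426 -0.07892238  0.02124072] [-5.59793384 -0.63916169  4.12236723] [-0.23968463  0.7898857  -0.19861351]
```

>>> {"fn": "send_rows", "kwargs": {
  "commands": "82 0.1 0 0 0;82 0.3 0 0 0;82 0.7 0 0 0;82 0.9 0 0 0;82 0.5 0 -0.5 0;82 0 0 -1 0;82 0 0 -1 0;82 0 0 -1 0;82 0 0 -1 0;82 0 0 -1 0;82 0 0 -1 0;82 0 0 -1 0;82 0.9 0 0 0;82 0.9 0 0 0;82 0.9 0 0 0;82 0.9 0 0 0;82 0.9 0 0 0;82 0.9 0 0 0;82 0 0 0 0;82 0 0 0 0"
}}

```text
t: 14.57
tcp_pos: [0.4596, -0.0791, 0.1721]
tool_rot: [0.001, 1.0, -0.0, 0.001]
force: [0.2, -0.5, 0.2]
finger_gap: 0.96
gripper_force: 0.0
```

```bash
python3 - <<'E'
from h import *
w=snap('wrist');t=snap('top')
cv2.imwrite('pics/wt6.png',cv2.cvtColor(np.hstack([cv2.resize(w['pixels'],(400,300)),cv2.resize(t['pixels'][120:210,185:305],(400,300),interpolation=cv2.INTER_CUBIC)]),cv2.COLOR_RGB2BGR))
m=cv2.inRange(hsv(w),(100,120,60),(130,255,255)); q=cv2.boxPoints(cv2.minAreaRect(big(m,(0,150,512,384))));print(q)
p,d=strip(t);print(p,d, [proj(t,(.7085,y,.014)).round(1).tolist() for y in(-.14,-.02)],[proj(w,(.7085,y,.014)).round(1).tolist() for y in(-.14,-.02)])
for n,uv,z in[('flux',(213,155),.095),('red',(378,159),.06)]:print(n,t['pixels'][uv[1],uv[0]])
E
```

```text
[[189. 319.]
 [320. 319.]
 [320. 383.]
 [189. 383.]]
[ 0.70832986 -0.0829492 ] [-2.2454659e-04  1.0000000e+00] [[309.2, 143.1], [269.5, 142.6]] [[201.7, 386.9], [308.9, 386.8]]
flux [204  65  56]
red [241  32  21]
```

View pics/wt6.png

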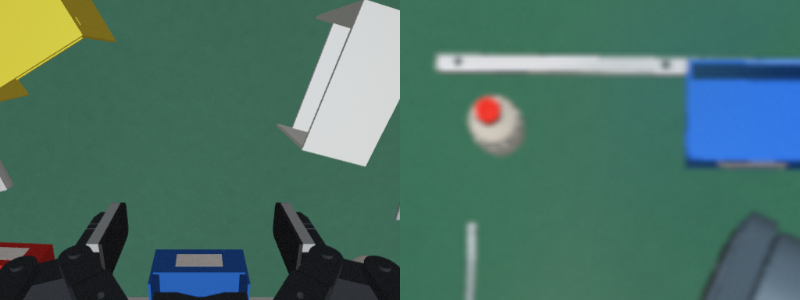

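The wrist half shows the bin square. The top half shows its back against the strip's face, with the flux bottle and red bin untouched. One numerical check of flushness.

```bash
python3 - <<'E'
from h import *
w=snap('wrist');t=snap('top');h=hsv(w)
m=cv2.inRange(h,(100,120,40),(130,255,255))
P=[]
for u in range(200,312,3):
    r=np.where(m[300:,u]>0)[0]; P.append(ray(w,(u,300+r.min()-.5),0.)[:2])
P=np.float32(P); c=np.polyfit(P[:,1],P[:,0],1); print('front x at mid',np.polyval(c,P[:,1].mean()),'yaw',-c[0],'res',np.std(P[:,0]-np.polyval(c,P[:,1])))
g=cv2.cvtColor(t['pixels'],cv2.COLOR_RGB2GRAY).astype(float);S=[];hs=hsv(t)
for u in list(range(225,262,2))+list(range(318,355,2)):   # subpixel edge by half-height
    col=g[130:152,u]; pk=col[5:14].argmax()+5; lv=(col[pk]+col[19])/2
    k=next(i for i in range(pk,21) if col[i+1]<lv); S.append(ray(t,(u+.0,130+k+(col[k]-lv)/(col[k]-col[k+1])),.014)[:2])
S=np.array(S); a=np.polyfit(S[:,1],S[:,0],1); print('strip x at bin',np.polyval(a,-.079),'yaw',-a[0],'res',np.std(S[:,0]-np.polyval(a,S[:,1])))
E
```

```text
front x at mid 0.6276085471022349 yaw -0.002445939022671595 res 0.00020184024624720295
strip x at bin 0.7110465962569223 yaw -0.003259505952418665 res 0.0005062403508075571
```

```bash
python3 -c "
from h import *
print(sign_off())"
```

```text
the job is handed in; nothing more can be done
None
```

The blue bin is upright, low front towards the robot, with its back wall flush against the stop strip (yaw matches to about 0.001 rad). The other objects were left alone, and I handed the job in at about 15 s.

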